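# Right the tipped sample, hold the shield at balance

## Robot

A 7-joint arm with a two-finger parallel gripper is mounted at the origin on the work surface. World frame = base frame: x ahead of the robot, y to its left, z up, the work surface at z = 0. Lengths are in m, angles in rad, forces in N, time in s.
With the tool pointing down it reaches from about 0.4 to 0.85 m from the base axis. Payload 6.9 kg.
Tool frame: the origin (TCP) lies between the finger pads; the fingertips stand 11 mm ahead of it and the grasp point (between the pads) lies 8 mm behind it (arm.finger_overhang is the distance from the TCP to the fingertips, in m); z points along the fingers, y is the direction in which the jaws open and shut (so a half turn about z gives the same grasp; the last joint's range is limited). The gripper opens to 85 mm and grips with 20 to 120 N. Pads are 22 mm wide; open, the fingers measure 114 mm over their backs; the gripper's body (76 mm by 85 mm) begins 54 mm behind the grasp point. The pads swing forward as they close: fully open they stand 13 mm farther back than shut.
Start: joints at [-1.179, 0.507, -0.238, 1.5, 0.126, 1.149, -0.155], TCP at [0.177, 0.599, 0.242] pointing down, gripper open.
Joint ranges: [-3.08, 3.08], [-0.24, 2.05], [-1.43, 1.35], [0, 2.5], [-1.52, 4.66], [0.17, 1.96], [-2.89, 2.89]. Speed limits (rad/s): [2.39, 2.39, 3.14, 3.14, 3.14, 3.14, 3.14].

## Interface

Orientations are given as a 3x3 rotation matrix whose columns are the frame's x, y, z axes.
In Python, from workcell import arm gives the robot as it stands. The module is installed in compiled form; this text tells all that it offers.
- The arm moves only by the shell command python3 -m pendant 'ROWS'. ROWS is JSON, one flat list of numbers, 7 for each row, row after row: the shift along the tool's x, y, z in units of 50 mm (1.0 is 50 mm), then the turn, a rotation vector about the tool's x, y, z in units of 8 degrees (1.0 is 8 degrees), then the closure, from 0 (fully open) to 1 (shut). In form: [dx, dy, dz, wx, wy, wz, hand, dx, dy, dz, wx, wy, wz, hand, ...]. A call has 1 to 20 rows; each row shifts and turns the pose as measured when the row begins, along the tool's axes as they then stand; what a row does not reach is not made up. A row lasts 1/10 s, in which the tool goes at most 50 mm and 8.59 degrees, less where a joint would pass 70% of its speed; a pose out of reach is approached as far as the arm can. A call is refused whole if a number of a shift passes 1 or a number of a turn 1, either way. A call with a gripper value outside its range is refused whole. The fingers move at their own pace and stop on an object; the grip force is fixed at half the most. Time passes only in rows, so rows that do not move let the fingers close. It gives the time, the measured TCP pose, the force and the opening at its end, in the units of the state.
- arm.state(): the state, without advancing time (a new reading comes with each control period).
- arm.grab_frame(name): name is "scene" or "side" or "wrist"; returns a dict with "image" (384x512x3 uint8, red, green, blue), "fovy" (degrees; the focal length in pixels is half the picture's height over the tangent of half this angle, whatever the lens; pixels are square), "cx", "cy" (the principal point, pixels), "R" (3x3) and "t" (3): a world point X has camera coordinates R X + t; the wrist camera has in their place "mount" (4x4, takes a point from camera to tool coordinates, whose origin is the TCP and whose axes are the flange's). Camera axes: x right, y down, z forward; pixel columns grow to the right and rows downward; lengths in m; the calibration is good to about 2 mm. The wrist camera is an equidistant fisheye: a pixel r from the principal point sees the ray r / f radians off the axis. A picture is of the moment at which its call begins: read the wrist's pose just before it. There is no depth.
- arm.close_job(): hands the job in, once; it reports no verdict.
Trained networks look in a picture, given as the dict that the camera call returned (one of the last four; its "shot" number tells which), for a name from the list of things; names that differ only in an ending like _2 or _b are one class to them, and where a whole thing is asked for, a point or a joint stands for the part that bears it (a point fixed in the world has none). Each returns a list of dicts, best first, with "score" (0 to 1); they miss things now and then, are a little off and sometimes report something else, mostly with a low value. They report only what shows in the picture. A call takes as long as a camera call. They do not tell look-alikes from the thing itself.
- arm.spot_in(query, picture): "bbox" ([centre column, centre row, width, height] in pixels, round what is visible of it).
- arm.tip_of(query, picture): "uv" ([column, row] in pixels: a listed point, or the origin of a listed thing).
The state is a dict: "clock": time; "joint_positions": joint angles; "qvel": joint speeds; "effort": joint torques, N m; "ee_pos": TCP position; "ee_rot": TCP orientation; "contact_force": force on the tool from outside, world axes, zero at the start; "torque": the same for the moment, N m; "finger_gap": finger opening in m.
Only numpy, scipy, OpenCV 4.12 (cv2) and the standard library are available. Lean on these libraries where they do the work, as an engineer would, in place of code of your own. Each camera call takes 0.05 s, during which the arm holds its last target. There are 200 camera calls.

## Task

A sample bottle (red cap) has tipped over in the rack's lane: stand it upright again in the lane, between the two short jars, and let go of it. Then take the amber shield, which has fallen back, by its yellow ball knob, swing it up to its over-centre balance point, straight upright, and finish while still holding the knob there, so that a colleague can refit its stay. Do not let the shield go over towards the bottles, and leave the two jars, the tub and the wash bottle where they stand.

Things in the scene. Friction and masses are not known exactly. Their poses are not given: they have to be found in the camera images.
- rack: Aluminium sample rack fixed to the bench, plate 150 x 420 x 12 mm. Origin: on the bench under the lane's middle; z up, y along the lane, x across it away from the robot. Lane: the grey strip, floor 12 mm above the bench, flat, 90 mm wide (x -45 to +45 mm), with blue lips 4 mm high. The shield's blue hinge brackets, 62 mm high, stand at x = +80, y = +-145 mm.
- sample: Tipped sample bottle: white, red cap and band, 110 mm tall, about 130 g. Origin: centre of its underside; z runs to the cap. Square body 40 x 40 x 80 mm (sides along its x and y), then a neck and the round cap (31 mm in diameter, from 88 to 110 mm). Starts lying on a side on the lane floor about along the lane, cap to the rack's +y end. There is room to stand it between the jars near the lane's middle.
- jar_blue: Short white jar with blue cap standing in the lane near one end, 72 mm tall, 40 mm in diameter; origin: centre of its underside. Leave it alone.
- jar_green: Short white jar with green cap standing in the lane near the other end (blue and green may be swapped), 72 mm tall, 40 mm in diameter; origin: centre of its underside. Leave it alone.
- tub: White lidded tub on the bench beside the fallen shield, 94 mm tall, 96 mm across; origin: centre of its underside. Leave it alone.
- wash: Pale blue-grey wash bottle with a bent spout (spout tip 45 mm off its axis) on the bench on the other side of the fallen shield, 60 mm across, 165 mm tall; origin: centre of its underside. Leave it alone.
- knob (a point): Yellow ball knob, 28 mm in diameter, on an 8 mm wide stem at the middle of the shield's free edge; origin: centre of the ball, 172 mm from the hinge axis. The shield's edge (138 mm from the hinge axis) is 34 mm from the ball's centre. The knob can turn between fingers that pinch it along the hinge axis.
- hinge_mid (a point): Middle of the shield's hinge axis, 55 mm above the bench, at x = +80 mm, y = 0 of the rack. The axis runs along the rack's y axis. The axes of this point turn with the shield (z from the hinge to the knob).
- shield: Amber see-through shield, 260 mm wide, 6 mm thick, with a blue foot strip and a yellow ball knob on its free edge. Origin: middle of its hinge axis (as point hinge_mid); z from the hinge to the knob, y along the hinge, x square to the sheet.
- lean (a joint): Lean of the amber shield (260 mm wide, 6 mm thick, about 240 g) from straight up, rad. 0: straight up, knob plumb over the hinge, the balance point; positive: leaning away from the lane (rack's +x); negative: over the lane. Starts on its back stop at +1.05. Hinge almost frictionless: let go anywhere off 0, the shield falls to that side.
Mind the look-alikes: they are no part of the job. Leave any black, pink or purple look-alike of the sample alone.

How it is judged:
By the outcome, as a careful person would: the job done as asked, in the order asked, and still so for the second after the job is handed in, while the arm keeps its last pose, push and grip.
It also fails if it takes over 58 s, if anything falls off the work surface, if the arm or the gripper's body presses on something with over 40 N, if the wrist force passes 120 N, or if a joint passes its speed limit or range.

## Working session

There is one attempt and no reset: what is moved stays moved. The work goes in short steps, Python scripts to look and compute and a shell command to move; the robot and the scene stay as the last step left them, time stands still between calls to the robot, and variables do not carry over. Pictures are saved under pics/ and viewed, on a budget of 10 in all, crops included, one or two more only if the job needs it, and the job is handed in when it is done.

```bash
mkdir -p pics; cat > h.py <<'E'
import numpy as np, cv2
from workcell import arm
def K(p):
    f=p["image"].shape[0]/2/np.tan(np.radians(p["fovy"])/2); return f,p["cx"],p["cy"]
def ray(p,uv):
    f,cx,cy=K(p); R=np.array(p["R"]);t=np.array(p["t"])
    d=R.T@np.array([(uv[0]-cx)/f,(uv[1]-cy)/f,1]); return -R.T@t, d/np.linalg.norm(d)
def atz(p,uv,z):
    o,d=ray(p,uv); return o+d*(z-o[2])/d[2]
def proj(p,X):
    f,cx,cy=K(p); c=np.array(p["R"])@np.array(X)+np.array(p["t"]); return [cx+f*c[0]/c[2],cy+f*c[1]/c[2]]
def tri(ps,uvs):
    A=np.zeros((3,3));b=np.zeros(3);rs=[ray(p,u) for p,u in zip(ps,uvs)]
    for o,d in rs:
        M=np.eye(3)-np.outer(d,d);A+=M;b+=M@o
    X=np.linalg.solve(A,b); return X,[round(float(np.linalg.norm(np.cross(X-o,d)))*1000,1) for o,d in rs]
def save(p,n): cv2.imwrite("pics/"+n,p["image"][:,:,::-1])
E
python3 - <<'E'
from h import *
np.set_printoptions(precision=3,suppress=True)
s=arm.state();print(s["clock"],s["ee_pos"],s["ee_rot"],s["finger_gap"])
a=arm.grab_frame("scene");b=arm.grab_frame("side")
cv2.imwrite("pics/a.png",a["image"][:,:,::-1]);save(b,"b.png")
for q in ["rack","sample","jar_blue","jar_green","tub","wash","knob","hinge_mid"]:
    u=arm.tip_of(q,a);v=arm.tip_of(q,b)
    for n,l in (("scene",u),("side",v)): print(q,n,[(np.round(x["uv"]).tolist(),round(x["score"],2)) for x in l[:3]])
    if u and v: print("  ",*tri([a,b],[u[0]["uv"],v[0]["uv"]]))
E
```

```text
0.0 [0.177 0.599 0.241] [[-0.959  0.283 -0.   ]
 [ 0.283  0.959 -0.002]
 [-0.    -0.002 -1.   ]] 0.08548645340573731
rack scene [([248.0, 207.0], 0.87), ([256.0, 216.0], 0.48)]
rack side [([239.0, 225.0], 0.62)]
   [0.477 0.114 0.008] [4.9, 4.9]
sample scene [([237.0, 203.0], 0.88), ([336.0, 168.0], 0.85), ([166.0, 196.0], 0.77)]
sample side [([192.0, 238.0], 0.96), ([174.0, 157.0], 0.79), ([249.0, 228.0], 0.63)]
   [ 0.376  0.13  -0.044] [51.0, 51.0]
jar_blue scene [([206.0, 215.0], 0.72), ([255.0, 214.0], 0.66)]
jar_blue side [([266.0, 268.0], 0.64)]
   [ 0.464 -0.038  0.006] [0.6, 0.6]
jar_green scene [([300.0, 193.0], 0.74)]
jar_green side [([215.0, 182.0], 0.82)]
   [0.494 0.298 0.019] [0.1, 0.1]
tub scene [([184.0, 272.0], 0.82)]
tub side [([346.0, 270.0], 0.79)]
   [ 0.635 -0.15  -0.004] [6.7, 6.7]
wash scene [([339.0, 237.0], 0.78)]
wash side [([262.0, 157.0], 0.8)]
   [0.689 0.347 0.005] [1.7, 1.7]
knob scene [([271.0, 238.0], 0.92)]
knob side [([317.0, 167.0], 0.82), ([264.0, 266.0], 0.62)]
   [0.697 0.09  0.144] [10.2, 10.2]
hinge_mid scene [([258.0, 217.0], 0.83)]
hinge_mid side [([266.0, 202.0], 0.7)]
   [0.561 0.113 0.057] [0.9, 0.9]
```

View pics/a.png

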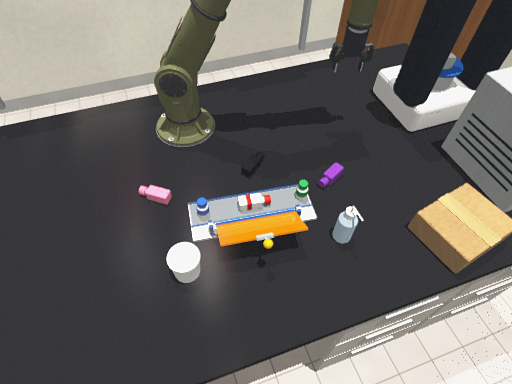

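View pics/b.png

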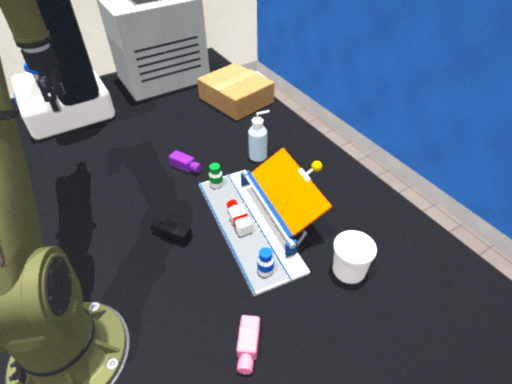

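The scene view shows the rack around (252,212), with the tipped sample from (238,203) to its cap at (269,200). The shield is leaning back with its knob at (268,243). The side view has the sample base at (249,228) and cap at (232,204). The pink, black and purple bottles are look-alikes.

```bash
python3 - <<'E'
from h import *
np.set_printoptions(precision=3,suppress=True)
a=arm.grab_frame("scene");b=arm.grab_frame("side")
print("base",*tri([a,b],[[237,203],[249,228]]))
for p,n in((a,"a"),(b,"b")):
    h=cv2.cvtColor(p["image"],cv2.COLOR_RGB2HSV)
    for nm,m in (("red",((h[...,0]<6)|(h[...,0]>174))&(h[...,1]>170)&(h[...,2]>90)),("yel",(h[...,0]>25)&(h[...,0]<33)&(h[...,1]>170)&(h[...,2]>90))):
        k,_,st,c=cv2.connectedComponentsWithStats(m.astype(np.uint8))
        for i in range(1,k):
            if st[i][4]>8: print(n,nm,st[i].tolist(),c[i], "z=.032:",atz(p,c[i],.032))
E
```

```text
base [0.478 0.069 0.044] [1.1, 1.1]
a red [246, 195, 6, 14, 43] [248.628 201.581] z=.032: [0.476 0.111 0.032]
a red [264, 195, 7, 9, 41] [267.146 198.927] z=.032: [0.487 0.175 0.032]
a yel [264, 239, 9, 7, 43] [267.93  242.209] z=.032: [0.644 0.116 0.032]
b red [227, 200, 10, 7, 37] [231.135 202.838] z=.032: [0.488 0.184 0.032]
b red [234, 214, 13, 7, 26] [239.846 216.577] z=.032: [0.483 0.125 0.032]
b yel [312, 161, 10, 7, 57] [316.561 164.088] z=.032: [0.796 0.192 0.032]
```

```bash
python3 -m pendant '[0,0,0,0,0,1,0.2, 0,0,0,0,0,1,0.2]'
```

```text
clock: 1.2
ee_pos: [0.177, 0.5994, 0.2422]
ee_rot: [[-0.84, 0.542, -0.0], [0.542, 0.84, 0.0], [0.0, -0.0, -1.0]]
contact_force: [0.3, -0.4, -0.3]
finger_gap: 0.0681
```

```bash
cat >> h.py <<'E'
from scipy.spatial.transform import Rotation as Ro
YAW=np.radians(-5.1)
RX=np.array([np.cos(YAW),np.sin(YAW),0]); RY=np.array([-RX[1],RX[0],0]); RZ=np.array([0,0,1.])
def tool(y,z):
    y=np.array(y);z=np.array(z);return np.column_stack([np.cross(y,z),y,z])
def plan(wps,hand=0.2,start=None):
    "wps: list of (pos,R,nrows)"
    if start is None: s=arm.state(); start=(np.array(s["ee_pos"]),np.array(s["ee_rot"]))
    p,R=start
    for P,T,n in wps:
        T=R if T is None else T
        tot=Ro.from_matrix(R.T@T).as_rotvec()
        p0,R0=p,R
        for i in range(n):
            f=(i+1)/n; q=p0+(np.array(P)-p0)*f; Q=R0@Ro.from_rotvec(tot*f).as_matrix()
            d=R.T@(q-p)/.05; w=np.degrees(Ro.from_matrix(R.T@Q).as_rotvec())/8
            print(",".join(f"{v:.2f}".rstrip("0").rstrip(".") for v in [*d,*w,hand])+","); p,R=q,Q
        print("#",np.round(tot*180/np.pi,1))
    return p,R
E
python3 - <<'E'
from h import *
plan([([.5,.13,.26],tool(RX,-RZ),14)],0.1)
E
```

```text
-0.75,-0.31,-0.03,-0,-0,0.56,0.1,
-0.77,-0.25,-0.03,-0,-0,0.56,0.1,
-0.79,-0.19,-0.03,-0,-0,0.56,0.1,
-0.8,-0.13,-0.03,-0,-0,0.56,0.1,
-0.81,-0.07,-0.03,-0,-0,0.56,0.1,
-0.81,-0.01,-0.03,-0,-0,0.56,0.1,
-0.81,0.06,-0.03,-0,-0,0.56,0.1,
-0.81,0.12,-0.03,-0,-0,0.56,0.1,
-0.79,0.18,-0.03,-0,-0,0.56,0.1,
-0.78,0.24,-0.03,-0,-0,0.56,0.1,
-0.76,0.3,-0.03,-0,-0,0.56,0.1,
-0.73,0.36,-0.03,-0,-0,0.56,0.1,
-0.7,0.42,-0.03,-0,-0,0.56,0.1,
-0.67,0.47,-0.03,-0,-0,0.56,0.1,
# [-0.  -0.  62.3]
```

```bash
python3 -m pendant '[-0.75,-0.31,-0.03,0,0,0.56,0.1,-0.77,-0.25,-0.03,0,0,0.56,0.1,-0.79,-0.19,-0.03,0,0,0.56,0.1,-0.8,-0.13,-0.03,0,0,0.56,0.1,-0.81,-0.07,-0.03,0,0,0.56,0.1,-0.81,-0.01,-0.03,0,0,0.56,0.1,-0.81,0.06,-0.03,0,0,0.56,0.1,-0.81,0.12,-0.03,0,0,0.56,0.1,-0.79,0.18,-0.03,0,0,0.56,0.1,-0.78,0.24,-0.03,0,0,0.56,0.1,-0.76,0.3,-0.03,0,0,0.56,0.1,-0.73,0.36,-0.03,0,0,0.56,0.1,-0.7,0.42,-0.03,0,0,0.56,0.1,-0.67,0.47,-0.03,0,0,0.56,0.1,0,0,0,0,0,0,0.1]'
python3 - <<'E'
from h import *
s=arm.state();w=arm.grab_frame("wrist");save(w,"w1.png")
print(w["fovy"],w["cx"],w["cy"],np.round(w["mount"],3).tolist())
E
```

```text
clock: 2.7
ee_pos: [0.498, 0.1055, 0.2634]
ee_rot: [[0.142, 0.99, 0.004], [0.99, -0.142, 0.005], [0.006, 0.003, -1.0]]
contact_force: [-0.5, -0.2, -0.2]
finger_gap: 0.077
65.70646984690485 259.3695052197147 189.6645914786982 [[0.001, -0.962, -0.274, 0.07], [1.0, 0.001, 0.002, 0.001], [-0.002, -0.274, 0.962, -0.132], [0.0, 0.0, 0.0, 1.0]]
```

View pics/w1.png

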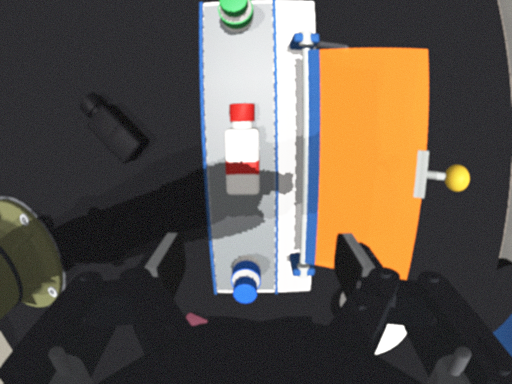

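The wrist view shows the sample lying in the lane, with its cap end at (242,104), shoulders at y≈129 and base at (242,193). The knob is at (457,178), the brackets are at (305,40) and (302,265), and the jars are at (235,10) and (245,282).

```bash
cat >> h.py <<'E'
def wray(w,s,uv):
    f,cx,cy=K(w); d=np.array([uv[0]-cx,uv[1]-cy]); r=np.linalg.norm(d); th=r/f
    c=np.array([*(np.sin(th)*d/max(r,1e-9)),np.cos(th)]); M=np.array(w["mount"]); R=np.array(s["ee_rot"])
    return np.array(s["ee_pos"])+R@M[:3,3], R@(M[:3,:3]@c)
def watz(w,s,uv,z):
    o,d=wray(w,s,uv); return o+d*(z-o[2])/d[2]
E
python3 - <<'E'
from h import *
np.set_printoptions(precision=3,suppress=True)
s=arm.state();w=arm.grab_frame("wrist")
for n,uv,z in [("cap end",(242,104),.032),("cap low edge",(242,121),.047),("shoulder",(242,129),.052),("body left",(225,150),.052),("body right",(259,150),.052),("base",(242,193),.03),
 ("lipL150",(204,150),.016),("lipR150",(275,150),.016),("lipL250",(210,250),.016),("lipR250",(275,250),.016),("lipL50",(202,50),.016),("lipR50",(274,50),.016),
 ("brk+",(306,40),.062),("brk-",(303,265),.062),("knob",(457,178),.141),("bluecap",(245,290),.084),("greencap",(235,8),.084)]:
    print(n,watz(w,s,uv,z))
for q in ["sample","hinge_mid","knob","rack","jar_blue","jar_green"]:
    for x in arm.tip_of(q,w)[:2]: print(q,np.round(x["uv"],1),round(x["score"],2),watz(w,s,x["uv"],{"sample":.032,"hinge_mid":.055,"knob":.141,"rack":.012}.get(q,.012)))
E
```

```text
cap end [0.488 0.186 0.032]
cap low edge [0.486 0.166 0.047]
shoulder [0.485 0.157 0.052]
body left [0.462 0.135 0.052]
body right [0.501 0.13  0.052]
base [0.472 0.075 0.03 ]
lipL150 [0.43  0.135 0.016]
lipR150 [0.521 0.122 0.016]
lipL250 [ 0.411 -0.007  0.016]
lipR250 [ 0.504 -0.019  0.016]
lipL50 [0.447 0.265 0.016]
lipR50 [0.537 0.25  0.016]
brk+ [0.571 0.249 0.062]
brk- [ 0.538 -0.023  0.062]
knob [0.703 0.091 0.141]
bluecap [ 0.461 -0.035  0.084]
greencap [0.498 0.29  0.084]
sample [139.3 156.2] 0.86 [0.346 0.143 0.032]
sample [247.2 191.9] 0.71 [0.479 0.076 0.032]
hinge_mid [307.8 166.7] 0.9 [0.556 0.103 0.055]
knob [459.6 181.4] 0.55 [0.707 0.087 0.141]
knob [310.2 164.8] 0.33 [0.546 0.123 0.141]
jar_blue [248.9 270.2] 0.83 [ 0.461 -0.049  0.012]
jar_green [242.7  19.1] 0.69 [0.504 0.299 0.012]
```

```bash
sed -i 's/radians(-5.1)/radians(-6.7)/' h.py; cat >> h.py <<'E'
def tilt(deg): # tool y=RX, tilted so that tool comes from +RY side by deg
    t=np.radians(deg); return tool(RX,-RZ*np.cos(t)-RY*np.sin(t))
G=np.array([.480,.1265,.042])
E
python3 - <<'E'
from h import *
R=tilt(35); T=G+.008*R[:,2]
print(T,R)
plan([(T-.09*R[:,2],R,6),(T,None,5)],0.25)
E
```

```text
[0.47946464 0.12194273 0.03544678] [[ 0.09557107  0.99317065 -0.06691959]
 [ 0.81355777 -0.11667074 -0.56965928]
 [-0.57357644  0.         -0.81915204]]
0.19,-0.06,0.51,-0,-0.74,-0.01,0.25,
0.24,-0.06,0.49,-0,-0.74,-0.01,0.25,
0.29,-0.06,0.46,-0,-0.74,-0.01,0.25,
0.34,-0.06,0.43,-0,-0.74,-0.01,0.25,
0.38,-0.06,0.39,-0,-0.74,-0.01,0.25,
0.42,-0.06,0.35,-0,-0.74,-0.01,0.25,
# [ -0.2 -35.5  -0.7]
-0,0,0.36,0,0,0,0.25,
-0,0,0.36,0,0,0,0.25,
-0,-0,0.36,0,0,0,0.25,
0,0,0.36,0,0,0,0.25,
0,0,0.36,0,0,0,0.25,
# [0. 0. 0.]
```

```bash
python3 -m pendant '[0.19,-0.06,0.51,0,-0.74,0,0.25,0.24,-0.06,0.49,0,-0.74,0,0.25,0.29,-0.06,0.46,0,-0.74,0,0.25,0.34,-0.06,0.43,0,-0.74,0,0.25,0.38,-0.06,0.39,0,-0.74,0,0.25,0.42,-0.06,0.35,0,-0.74,0,0.25,0,0,0,0,0,0,0.25]'
python3 - <<'E'
from h import *
R=tilt(35); T=G+.008*R[:,2]
plan([(T,R,6)],0.25)
w=arm.grab_frame("wrist");save(w,"w2.png")
E
```

```text
clock: 3.8
ee_pos: [0.4867, 0.1785, 0.1049]
ee_rot: [[0.105, 0.992, -0.064], [0.801, -0.122, -0.586], [-0.589, 0.01, -0.808]]
contact_force: [-0.5, 0.2, -0.5]
finger_gap: 0.0639
-0.02,-0,0.3,0.01,0.02,-0.01,0.25,
-0.02,-0,0.3,0.01,0.02,-0.01,0.25,
-0.02,-0,0.3,0.01,0.02,-0.01,0.25,
-0.02,-0,0.3,0.01,0.02,-0.01,0.25,
-0.02,-0,0.3,0.01,0.02,-0.01,0.25,
-0.02,-0,0.3,0.01,0.02,-0.01,0.25,
# [ 0.3  1.1 -0.6]
```

View pics/w2.png

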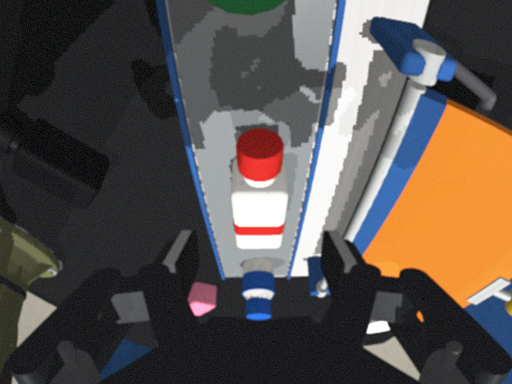

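The bottle is centred between the fingers at column 260, and the fingers clear both lips. I'll go down and close.

```bash
python3 -m pendant '[-0.02,0,0.3,0.01,0.02,-0.01,0.25,-0.02,0,0.3,0.01,0.02,-0.01,0.25,-0.02,0,0.3,0.01,0.02,-0.01,0.25,-0.02,0,0.3,0.01,0.02,-0.01,0.25,-0.02,0,0.3,0.01,0.02,-0.01,0.25,-0.02,0,0.3,0.01,0.02,-0.01,0.25,0,0,0,0,0,0,0.25]'
python3 -m pendant '[0,0,0,0,0,0,0.5,0,0,0,0,0,0,1,0,0,0,0,0,0,1,0,0,0,0,0,0,1,0,0,0,0,0,0,1]'
python3 - <<'E'
from h import *
s=arm.state();T=np.array(s["ee_pos"]);R=tilt(35);print(R[:,2]*.05)
p,Q=plan([(T+[0,0,.075],None,4)],1)
# target: bottle axis at rack y +0.02
g=np.array([.4785,.1285,.068]); Rf=tilt(-55)
plan([(g+[0,0,.055]+.008*Rf[:,2],Rf,13)],1,(p,Q))
E
```

```text
clock: 4.55
ee_pos: [0.4872, 0.1157, 0.0483]
ee_rot: [[0.116, 0.992, -0.056], [0.823, -0.127, -0.554], [-0.556, 0.018, -0.831]]
contact_force: [-0.3, -0.5, 0.3]
finger_gap: 0.0638
clock: 5.05
ee_pos: [0.4893, 0.1178, 0.0532]
ee_rot: [[0.12, 0.991, -0.05], [0.827, -0.128, -0.548], [-0.549, 0.024, -0.835]]
contact_force: [0.1, 0.7, -2.1]
finger_gap: 0.0384
[-0.00334598 -0.02848296 -0.0409576 ]
-0.21,0.01,-0.31,0,0,0,1,
-0.21,0.01,-0.31,0,0,0,1,
-0.21,0.01,-0.31,0,0,0,1,
-0.21,0.01,-0.31,0,0,0,1,
# [0. 0. 0.]
0.03,-0.02,-0,0.02,0.85,-0,1,
0.03,-0.02,0,0.02,0.85,-0,1,
0.03,-0.02,0.01,0.02,0.85,-0,1,
0.03,-0.02,0.01,0.02,0.85,-0,1,
0.03,-0.02,0.01,0.02,0.85,-0,1,
0.02,-0.02,0.02,0.02,0.85,-0,1,
0.02,-0.02,0.02,0.02,0.85,-0,1,
0.02,-0.02,0.02,0.02,0.85,-0,1,
0.02,-0.02,0.02,0.02,0.85,-0,1,
0.01,-0.02,0.02,0.02,0.85,-0,1,
0.01,-0.02,0.03,0.02,0.85,-0,1,
0.01,-0.02,0.03,0.02,0.85,-0,1,
0.01,-0.02,0.03,0.02,0.85,-0,1,
# [ 1.7 88.3 -0.4]
```

The pinch came out about 17 mm too high because the rows under-reach. I'll open and go deeper.

```bash
python3 -m pendant '[0,0,0,0,0,0,0.25,0,0,0,0,0,0,0.25,0,0,0.1,0,0,0,0.25,0,0,0,0,0,0,0.25]'
python3 - <<'E'
from h import *
R=tilt(35); T=G+.008*R[:,2]
plan([(T,R,3)],0.25)
E
```

```text
clock: 5.45
ee_pos: [0.4893, 0.1151, 0.0488]
ee_rot: [[0.12, 0.992, -0.049], [0.827, -0.127, -0.548], [-0.55, 0.025, -0.835]]
contact_force: [0.3, 1.0, 0.6]
finger_gap: 0.0641
0.08,-0.07,0.05,0.03,-0.07,-0.05,0.25,
0.08,-0.07,0.05,0.03,-0.07,-0.05,0.25,
0.08,-0.07,0.05,0.03,-0.07,-0.05,0.25,
# [ 0.8 -1.6 -1.3]
```

```bash
python3 -m pendant '[0.09,-0.07,0.08,0.03,-0.07,-0.05,0.25,0.09,-0.07,0.08,0.03,-0.07,-0.05,0.25,0.08,-0.07,0.06,0.03,-0.07,-0.05,0.25]'
```

```text
clock: 5.75
ee_pos: [0.4794, 0.1207, 0.0313]
ee_rot: [[0.097, 0.993, -0.066], [0.812, -0.118, -0.572], [-0.576, 0.002, -0.818]]
contact_force: [-0.1, -1.0, -0.4]
finger_gap: 0.0639
```

```bash
python3 -m pendant '[-0.04,0,-0.05,0,0,0,0.3,0,0,0,0,0,0,1,0,0,0,0,0,0,1,0,0,0,0,0,0,1,0,0,0,0,0,0,1]'
python3 - <<'E'
from h import *
s=arm.state();T=np.array(s["ee_pos"]);R=np.array(s["ee_rot"]);g=T-.008*R[:,2]
print("grasp",g,"along",(g-[.474,.077,0])@RY)
p,Q=plan([(T+[0,0,.075],None,4)],1)
g=np.array([.4785,.1285,.068]); Rf=tilt(-55)
plan([(g+[0,0,.055]+.008*Rf[:,2],Rf,13)],1,(p,Q))
E
```

```text
clock: 6.25
ee_pos: [0.4792, 0.122, 0.0336]
ee_rot: [[0.094, 0.993, -0.066], [0.812, -0.115, -0.572], [-0.576, 0.001, -0.817]]
contact_force: [-0.5, -0.4, -1.6]
finger_gap: 0.0393
grasp [0.47969596 0.12657798 0.04011464] along 0.04990394992564215
-0.22,0,-0.31,0,0,0,1,
-0.22,0,-0.31,0,0,0,1,
-0.22,0,-0.31,0,0,0,1,
-0.22,0,-0.31,0,0,0,1,
# [0. 0. 0.]
0.01,-0,-0.02,0,0.87,0,1,
0.01,-0,-0.02,0,0.87,0,1,
0.01,-0,-0.02,0,0.87,0,1,
0.02,-0,-0.02,0,0.87,0,1,
0.02,-0,-0.02,0,0.87,0,1,
0.02,-0,-0.02,0,0.87,0,1,
0.02,-0,-0.01,0,0.87,0,1,
0.02,-0,-0.01,0,0.87,0,1,
0.02,-0,-0.01,0,0.87,0,1,
0.02,-0,-0,0,0.87,0,1,
0.02,-0,-0,0,0.87,0,1,
0.02,-0,0,0,0.87,0,1,
0.02,-0,0,0,0.87,0,1,
# [ 0.  90.2  0.1]
```

Solid grasp at the intended spot. Next: lift, then turn.

```bash
python3 -m pendant '[-0.22,0,-0.31,0,0,0,1,-0.22,0,-0.31,0,0,0,1,-0.22,0,-0.31,0,0,0,1,-0.22,0,-0.31,0,0,0,1,-0.1,0,-0.14,0,0,0,1]'
python3 -m pendant '[0.02,0,-0.02,0,0.87,0,1,0.02,0,-0.02,0,0.87,0,1,0.02,0,-0.02,0,0.87,0,1,0.02,0,-0.02,0,0.87,0,1,0.02,0,-0.02,0,0.87,0,1,0.02,0,-0.02,0,0.87,0,1,0.02,0,-0.01,0,0.87,0,1,0.02,0,-0.01,0,0.87,0,1]'
python3 - <<'E'
from h import *
g=np.array([.4785,.1285,.068]); Rf=tilt(-55)
plan([(g+[0,0,.055]+.008*Rf[:,2],Rf,8)],1)
E
```

```text
clock: 6.75
ee_pos: [0.477, 0.1206, 0.1193]
ee_rot: [[0.093, 0.993, -0.071], [0.811, -0.117, -0.574], [-0.578, -0.004, -0.816]]
contact_force: [0.3, -0.3, -2.8]
finger_gap: 0.039
clock: 7.55
ee_pos: [0.4772, 0.1343, 0.1243]
ee_rot: [[0.1, 0.994, 0.042], [0.925, -0.108, 0.364], [0.366, 0.002, -0.93]]
contact_force: [0.7, 0.5, -2.4]
finger_gap: 0.0391
-0,0,0.01,-0,0.52,0.01,1,
-0,0,0.01,-0,0.52,0.01,1,
-0.01,0,0.01,-0,0.52,0.01,1,
-0.01,0,0.01,-0,0.52,0.01,1,
-0.01,0,0.01,-0,0.52,0.01,1,
-0.01,0,0.01,-0,0.52,0.01,1,
-0.01,0,0.01,-0,0.52,0.01,1,
-0.01,0,0.01,-0,0.52,0.01,1,
# [-0.2 33.5  0.5]
```

```bash
python3 -m pendant '[0,0,0.01,0,0.6,0.01,1,0,0,0.01,0,0.6,0.01,1,-0.01,0,0.01,0,0.6,0.01,1,-0.01,0,0.01,0,0.6,0.01,1,-0.01,0,0.01,0,0.55,0.01,1,-0.01,0,0.01,0,0.5,0.01,1,-0.01,0,0.01,0,0.4,0.01,1,0,0,0,0,0.2,0,1,0,0,0,0,0,0,1]'
python3 - <<'E'
from h import *
g=np.array([.4785,.1285,.068]); Rf=tilt(-55)
s=arm.state();a=arm.grab_frame("scene");b=arm.grab_frame("side")
crop=lambda p,u,v: cv2.resize(p["image"][v-75:v+75,u-75:u+75,::-1],(400,400),interpolation=2)
cv2.imwrite("pics/c.png",np.hstack([crop(a,254,195),crop(b,245,205)]))
plan([(g+.008*Rf[:,2],Rf,6)],1)
E
```

```text
clock: 8.45
ee_pos: [0.4773, 0.1234, 0.1164]
ee_rot: [[0.084, 0.991, 0.109], [0.567, -0.137, 0.812], [0.82, -0.006, -0.573]]
contact_force: [0.8, 0.6, -2.4]
finger_gap: 0.0394
-0.13,0,0.13,0.02,0,-0.02,1,
-0.13,0,0.13,0.02,0,-0.02,1,
-0.13,0,0.13,0.02,0,-0.02,1,
-0.13,0,0.13,0.02,0,-0.02,1,
-0.13,0,0.13,0.02,0,-0.02,1,
-0.13,0,0.13,0.02,0,-0.02,1,
# [ 0.7  0.  -0.8]
```

View pics/c.png

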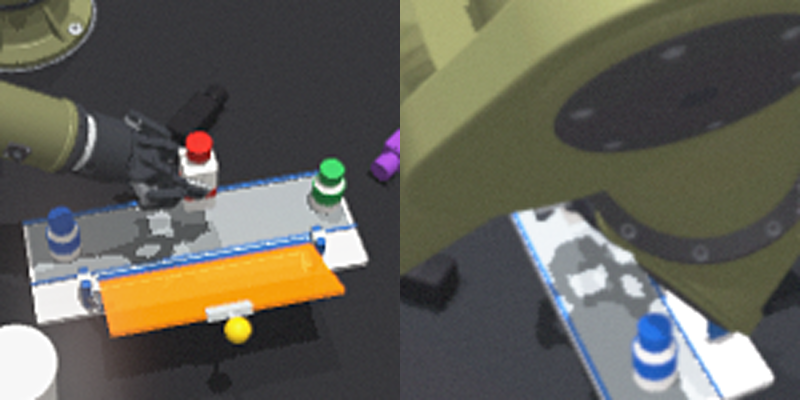

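The scene crop shows the bottle upright in the gripper over the lane, with its cap at (199,145), and both jars undisturbed. I'll lower it until it touches.

```bash
python3 -m pendant '[-0.14,0,0.13,0.02,0,-0.02,1,-0.14,0,0.13,0.02,0,-0.02,1,-0.14,0,0.13,0.02,0,-0.02,1,-0.14,0,0.13,0.02,0,-0.02,1,-0.1,0,0.08,0.02,0,-0.02,1]'
python3 - <<'E'
from h import *
s=arm.state();R=np.array(s["ee_rot"]);print("grasp z",s["ee_pos"][2]-.008*R[2,2],s["contact_force"],"down row 5mm:",R.T@[0,0,-.005]/.05, "tilt",np.degrees(np.arctan2(R[:,2]@RY,-R[2,2])),"y off level deg",np.degrees(R[2,1]))
E
```

```text
clock: 9.05
ee_pos: [0.4782, 0.1323, 0.0707]
ee_rot: [[0.06, 0.994, 0.091], [0.575, -0.109, 0.811], [0.816, 0.004, -0.578]]
contact_force: [0.4, 0.7, -2.1]
finger_gap: 0.0393
grasp z 0.07530514105428217 [ 0.42815113  0.73729294 -2.07440954] down row 5mm: [-0.08158097 -0.00042122  0.05783051] tilt 54.66828132004702 y off level deg 0.24134110681444879
```

```bash
python3 -m pendant '[-0.1,0,0.07,0,0.01,0,1,-0.08,0,0.06,0,0.01,0,1]'; python3 -m pendant '[-0.06,0,0.04,0,0,0,1]';  python3 -m pendant '[-0.05,0,0.035,0,0,0,1]'
```

```text
clock: 9.25
ee_pos: [0.4784, 0.1332, 0.0593]
ee_rot: [[0.059, 0.994, 0.091], [0.571, -0.108, 0.814], [0.819, 0.004, -0.574]]
contact_force: [-10.9, -32.0, 48.0]
finger_gap: 0.0396
clock: 9.35
ee_pos: [0.4785, 0.134, 0.0591]
ee_rot: [[0.057, 0.994, 0.091], [0.564, -0.108, 0.819], [0.824, 0.004, -0.567]]
contact_force: [-11.8, -36.8, 58.7]
finger_gap: 0.0392
clock: 9.45
ee_pos: [0.4788, 0.1349, 0.0591]
ee_rot: [[0.056, 0.994, 0.092], [0.559, -0.107, 0.822], [0.827, 0.005, -0.562]]
contact_force: [-2.6, -14.2, 25.2]
finger_gap: 0.0391
```

```bash
python3 -m pendant '[0.02,0,-0.01,0,-0.1,0,1]';python3 -m pendant '[0,0,0,0,0,0,0.45,0,0,0,0,0,0,0.4,0,0,0,0,0,0,0.3,0,0,0,0,0,0,0.2]'
python3 - <<'E'
from h import *
s=arm.state();w=arm.grab_frame("wrist");save(w,"w3.png")
E
```

```text
clock: 9.55
ee_pos: [0.479, 0.1347, 0.0606]
ee_rot: [[0.058, 0.994, 0.092], [0.569, -0.109, 0.815], [0.821, 0.005, -0.572]]
contact_force: [-0.7, -0.0, -2.3]
finger_gap: 0.0394
clock: 9.95
ee_pos: [0.4791, 0.135, 0.0608]
ee_rot: [[0.057, 0.994, 0.092], [0.568, -0.108, 0.816], [0.821, 0.006, -0.571]]
contact_force: [0.6, -1.6, -0.2]
finger_gap: 0.0683
```

View pics/w3.png

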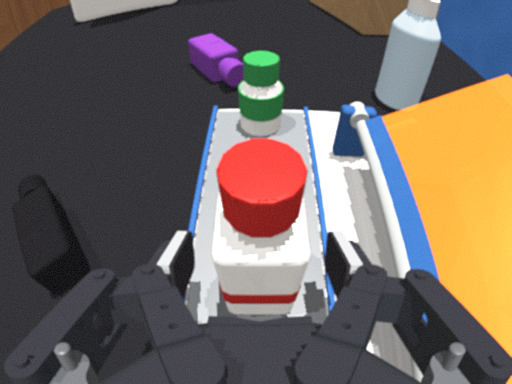

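Released: the wrist view shows the bottle standing on its own, spanning columns 217–305, with the fingers clear at 190 and 328. Now I'll retract up and back.

```bash
python3 - <<'E'
from h import *
s=arm.state();T=np.array(s["ee_pos"]);R=np.array(s["ee_rot"]);print(np.round(s["joint_positions"],2))
p1=T-.08*RY+[0,0,.15]
p,Q=plan([(p1,None,6),([.57,.09,.31],tilt(0),8)],0.1)
E
```

```text
[ 0.74  0.94 -0.73  2.19 -0.97  0.47  1.04]
0.26,0,-0.5,0,0,0,0.1,
0.26,0,-0.5,0,0,0,0.1,
0.26,0,-0.5,0,0,0,0.1,
0.26,0,-0.5,0,0,0,0.1,
0.26,0,-0.5,0,0,0,0.1,
0.26,0,-0.5,0,0,0,0.1,
# [0. 0. 0.]
0.27,0.24,-0.05,0,-0.86,0.01,0.1,
0.26,0.24,-0.08,0,-0.86,0.01,0.1,
0.25,0.24,-0.11,0,-0.86,0.01,0.1,
0.23,0.24,-0.14,0,-0.86,0.01,0.1,
0.22,0.24,-0.17,0,-0.86,0.01,0.1,
0.19,0.24,-0.19,0,-0.86,0.01,0.1,
0.17,0.24,-0.21,0,-0.86,0.01,0.1,
0.14,0.24,-0.23,0,-0.86,0.01,0.1,
# [  0.1 -55.2   0.6]
```

```bash
python3 -m pendant '[0.26,0,-0.5,0,0,0,0.2,0.26,0,-0.5,0,0,0,0.2,0.26,0,-0.5,0,0,0,0.2,0.26,0,-0.5,0,0,0,0.2,0.26,0,-0.5,0,0,0,0.1,0.26,0,-0.5,0,0,0,0.1,0.27,0.24,-0.05,0,-0.86,0,0.1,0.26,0.24,-0.08,0,-0.86,0,0.1,0.25,0.24,-0.11,0,-0.86,0,0.1,0.23,0.24,-0.14,0,-0.86,0,0.1,0.22,0.24,-0.17,0,-0.86,0,0.1,0.19,0.24,-0.19,0,-0.86,0,0.1,0.17,0.24,-0.21,0,-0.86,0,0.1,0.14,0.24,-0.23,0,-0.86,0,0.1]'
python3 - <<'E'
from h import *
s=arm.state();print(np.round(s["joint_positions"],2))
for sg in (1,-1): print(sg);plan([([.69,.09,.27],tool(sg*RY,-RZ),13)],0.1)
E
```

```text
clock: 11.4
ee_pos: [0.5717, 0.0811, 0.317]
ee_rot: [[0.129, 0.992, -0.001], [0.991, -0.129, -0.032], [-0.032, 0.003, -0.999]]
contact_force: [0.3, -0.2, -1.8]
finger_gap: 0.0767
[-0.01  0.39 -0.29  1.49  0.14  1.29 -0.45]
1
0.04,0.18,0.07,-0.01,0.01,-0.87,0.1,
0.02,0.18,0.07,-0.01,0.01,-0.87,0.1,
-0.01,0.18,0.07,-0.01,0.01,-0.87,0.1,
-0.03,0.18,0.07,-0.01,0.01,-0.87,0.1,
-0.05,0.18,0.07,-0.01,0.01,-0.87,0.1,
-0.07,0.17,0.07,-0.01,0.01,-0.87,0.1,
-0.09,0.16,0.07,-0.01,0.01,-0.87,0.1,
-0.11,0.15,0.07,-0.01,0.01,-0.87,0.1,
-0.13,0.13,0.07,-0.01,0.01,-0.87,0.1,
-0.14,0.12,0.07,-0.01,0.01,-0.87,0.1,
-0.15,0.1,0.07,-0.01,0.01,-0.87,0.1,
-0.17,0.08,0.07,-0.01,0.01,-0.87,0.1,
-0.17,0.06,0.07,-0.01,0.01,-0.87,0.1,
# [ -1.3   1.6 -90.7]
-1
0.04,0.18,0.07,0.01,0.01,0.86,0.1,
0.06,0.17,0.07,0.01,0.01,0.86,0.1,
0.08,0.16,0.07,0.01,0.01,0.86,0.1,
0.1,0.15,0.07,0.01,0.01,0.86,0.1,
0.12,0.14,0.07,0.01,0.01,0.86,0.1,
0.13,0.13,0.07,0.01,0.01,0.86,0.1,
0.15,0.11,0.07,0.01,0.01,0.86,0.1,
0.16,0.09,0.07,0.01,0.01,0.86,0.1,
0.17,0.07,0.07,0.01,0.01,0.86,0.1,
0.18,0.05,0.07,0.01,0.01,0.86,0.1,
0.18,0.03,0.07,0.01,0.01,0.86,0.1,
0.18,0.01,0.07,0.01,0.01,0.86,0.1,
0.18,-0.01,0.07,0.01,0.01,0.86,0.1,
# [ 1.6  1.3 89.3]
```

```bash
python3 -m pendant '[0.04,0.18,0.07,0.01,0.01,0.86,0,0.06,0.17,0.07,0.01,0.01,0.86,0,0.08,0.16,0.07,0.01,0.01,0.86,0,0.1,0.15,0.07,0.01,0.01,0.86,0,0.12,0.14,0.07,0.01,0.01,0.86,0,0.13,0.13,0.07,0.01,0.01,0.86,0,0.15,0.11,0.07,0.01,0.01,0.86,0,0.16,0.09,0.07,0.01,0.01,0.86,0,0.17,0.07,0.07,0.01,0.01,0.86,0,0.18,0.05,0.07,0.01,0.01,0.86,0,0.18,0.03,0.07,0.01,0.01,0.86,0,0.18,0.01,0.07,0.01,0.01,0.86,0,0.18,-0.01,0.07,0.01,0.01,0.86,0]'
python3 - <<'E'
from h import *
s=arm.state();w=arm.grab_frame("wrist");save(w,"w4.png");print(np.round(s["joint_positions"],2))
a=arm.grab_frame("scene");b=arm.grab_frame("side")
for q in("knob","hinge_mid"): 
  u=[arm.tip_of(q,p) for p in(w,a,b)]
  print(q,[(np.round(x[0]["uv"]),round(x[0]["score"],2)) if x else None for x in u])
  if u[0]: print(watz(w,s,u[0][0]["uv"],.141 if q=="knob" else .055))
plan([([.704,.092,.26],tool(-RY,-RZ),3)],0)
E
```

```text
clock: 12.7
ee_pos: [0.6893, 0.1034, 0.2647]
ee_rot: [[0.988, -0.157, -0.01], [-0.157, -0.988, -0.01], [-0.008, 0.011, -1.0]]
contact_force: [0.3, 0.2, -0.0]
finger_gap: 0.0855
[-0.24  0.62  0.1   1.23 -0.05  1.31 -1.87]
knob [(array([275., 169.]), 0.85), (array([270., 241.]), 0.71), (array([318., 167.]), 0.83)]
[0.70286562 0.08650469 0.141     ]
hinge_mid [(array([273., 268.]), 0.95), (array([255., 216.]), 0.78), (array([268., 200.]), 0.64)]
[0.55171626 0.10436413 0.055     ]
0.11,0.06,0.04,0.03,0.02,-0.08,0,
0.11,0.06,0.04,0.03,0.02,-0.08,0,
0.11,0.06,0.04,0.03,0.02,-0.08,0,
# [ 0.6  0.4 -2. ]
```

View pics/w4.png

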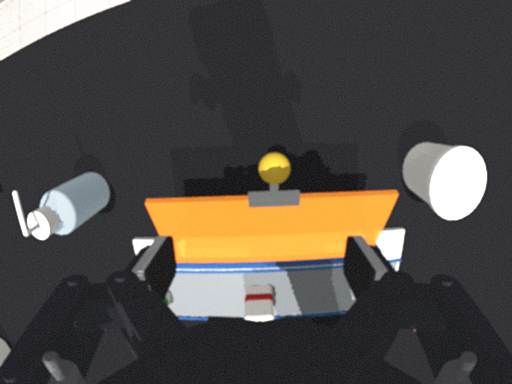

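The wrist view shows the knob at (275,168), 15 px to the right of the jaw centreline at 260. The bottle stands at (260,300), and the tub and wash bottle are clear. I'll align and descend.

```bash
python3 - <<'E'
from h import *
plan([([.704,.089,.2],tool(-RY,-RZ),4)],0)
E
python3 -m pendant '[0.09,0.07,0.3,0.02,0.02,-0.06,0,0.09,0.07,0.35,0.02,0.02,-0.06,0,0.09,0.07,0.35,0.02,0.02,-0.06,0,0.09,0.07,0.35,0.02,0.02,-0.06,0]'
python3 - <<'E'
from h import *
s=arm.state();w=arm.grab_frame("wrist");save(w,"w5.png")
u=arm.tip_of("knob",w); print(u[0]["uv"],watz(w,s,u[0]["uv"],.141))
plan([([.704,.089,.133],tool(-RY,-RZ),4)],0)
E
```

```text
0.09,0.05,0.33,0.02,0.01,-0.06,0,
0.08,0.06,0.33,0.02,0.01,-0.06,0,
0.08,0.06,0.33,0.02,0.01,-0.06,0,
0.08,0.06,0.33,0.02,0.01,-0.06,0,
# [ 0.6  0.4 -2. ]
clock: 13.55
ee_pos: [0.7066, 0.0871, 0.202]
ee_rot: [[0.994, -0.111, 0.013], [-0.112, -0.994, 0.003], [0.013, -0.004, -1.0]]
contact_force: [0.4, 0.7, 0.0]
finger_gap: 0.0854
[261.8, 216.8] [0.70378437 0.08651336 0.141     ]
-0.01,-0.01,0.33,-0,-0.01,0.01,0,
-0.01,-0.01,0.33,-0,-0.01,0.01,0,
-0.01,-0.01,0.33,-0,-0.01,0.01,0,
-0.01,-0.01,0.33,-0,-0.01,0.01,0,
# [-0.1 -0.5  0.2]
```

View pics/w5.png

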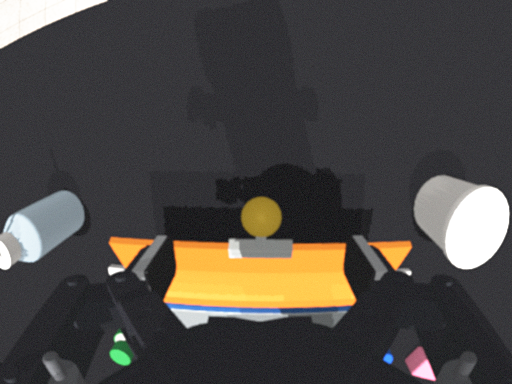

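The knob is at (261,217), centred between the jaws. Descending.

```bash
python3 -m pendant '[-0.02,0,0.35,0,-0.01,0.01,0,-0.01,0,0.35,0,-0.01,0.01,0,-0.01,0,0.35,0,-0.01,0.01,0,-0.01,0,0.35,0,-0.01,0.01,0.2]'
python3 -m pendant '[0,0,0.05,0,0,0,0.5]'
```

```text
clock: 14.05
ee_pos: [0.7059, 0.0877, 0.1353]
ee_rot: [[0.993, -0.118, 0.012], [-0.118, -0.993, 0.004], [0.011, -0.006, -1.0]]
contact_force: [0.3, 0.1, -1.0]
finger_gap: 0.0731
clock: 14.15
ee_pos: [0.7049, 0.0881, 0.1317]
ee_rot: [[0.993, -0.117, 0.009], [-0.117, -0.993, 0.004], [0.008, -0.005, -1.0]]
contact_force: [-0.7, 0.5, -0.8]
finger_gap: 0.0596
```

```bash
python3 -m pendant '[0,0,0,0,0,0,0.7,0,0,0,0,0,0,1,0,0,0,0,0,0,1,0,0,0,0,0,0,1,0,0,0,0,0,0,1,0,0,0,0,0,0,1]'
python3 - <<'E'
from h import *
s=arm.state();a=arm.grab_frame("side");b=arm.grab_frame("scene")
crop=lambda p,u,v: cv2.resize(p["image"][v-75:v+75,u-75:u+75,::-1],(400,400),interpolation=2)
cv2.imwrite("pics/d.png",np.hstack([crop(b,254,215),crop(a,275,195)]))
E
```

```text
clock: 14.75
ee_pos: [0.7042, 0.0867, 0.1357]
ee_rot: [[0.993, -0.118, 0.009], [-0.118, -0.993, 0.002], [0.009, -0.003, -1.0]]
contact_force: [-2.3, -1.4, -2.2]
finger_gap: 0.0249
```

View pics/d.png

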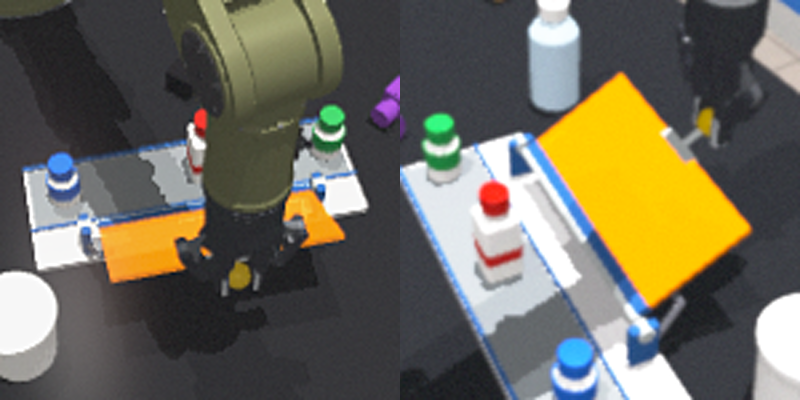

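```bash
python3 - <<'E'
from h import *
s=arm.state();w=arm.grab_frame("wrist")
cv2.imwrite("pics/w6.png",cv2.resize(w["image"][180:340,160:360,::-1],(600,480),interpolation=2))
E
```

```text
(no output)
```

View pics/w6.png

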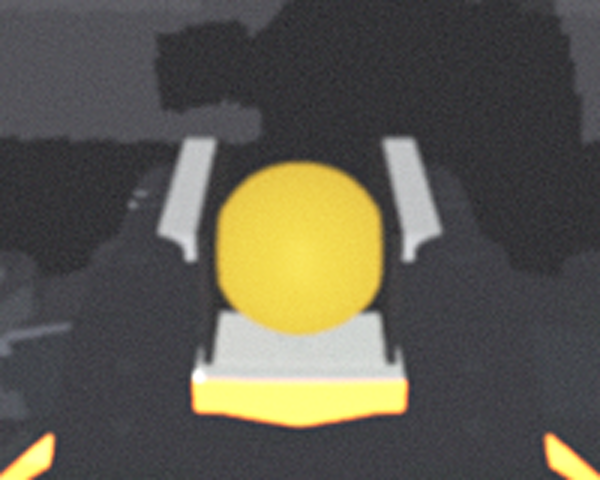

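The ball sits squarely between the pads at crop (300,247), so the grip is good. I'll swing along the arc, first part.

```bash
cat >> h.py <<'E'
P0=np.array([.7042,.0867,.1357])
def lean():
    s=arm.state(); d=np.array(s["ee_pos"])-P0
    x=.172*np.sin(1.05)+d@RX; z=.172*np.cos(1.05)+d[2]
    th=np.arctan2(x,z); R=np.array(s["ee_rot"])
    print("clock",s["clock"],"lean",round(th,4),"r",round(np.hypot(x,z),4),"x",round(x,4),"dy",round(d@RY,4),"F",np.round(s["contact_force"],1),"gap",round(s["finger_gap"],4),"rot err",np.round(np.degrees(Ro.from_matrix(R.T@tool(-RY,-RZ)).as_rotvec())/8,2))
    return th
def arc(n,end):
    th=lean(); s=arm.state();R=np.array(s["ee_rot"])
    t=np.linspace(th,end,n+1)
    for a,b in zip(t,t[1:]):
        d=.172*((np.sin(b)-np.sin(a))*RX+(np.cos(b)-np.cos(a))*RZ)
        print(",".join(f"{v:.2f}" for v in R.T@d/.05)+",0,0,0,1,")
E
python3 -m pendant '[-0.12,0,-0.2,0,0,0,1,-0.14,0,-0.2,0,0,0,1,-0.16,0,-0.19,0,0,0,1]'
python3 -c "
from h import *
arc(10,.2)"
```

```text
clock: 15.2
ee_pos: [0.6823, 0.0894, 0.1654]
ee_rot: [[0.993, -0.117, 0.008], [-0.117, -0.993, 0.002], [0.008, -0.003, -1.0]]
contact_force: [-1.8, -0.7, -5.3]
finger_gap: 0.0248
clock 15.2 lean 0.8344 r 0.1716 x 0.1271 dy 0.0001 F [-1.8 -0.7 -5.3] gap 0.0248 rot err [-0.02 -0.06 -0.01]
-0.15,-0.00,-0.16,0,0,0,1,
-0.16,-0.00,-0.15,0,0,0,1,
-0.17,-0.00,-0.14,0,0,0,1,
-0.18,-0.00,-0.13,0,0,0,1,
-0.19,-0.00,-0.12,0,0,0,1,
-0.19,-0.00,-0.10,0,0,0,1,
-0.20,-0.00,-0.09,0,0,0,1,
-0.20,-0.00,-0.08,0,0,0,1,
-0.21,-0.00,-0.07,0,0,0,1,
-0.21,0.00,-0.05,0,0,0,1,
```

Following the arc well (r = 0.1716, small forces).

```bash
python3 -m pendant '[-0.15,0,-0.16,0,0,0,1,-0.16,0,-0.15,0,0,0,1,-0.17,0,-0.14,0,0,0,1,-0.18,0,-0.13,0,0,0,1,-0.19,0,-0.12,0,0,0,1,-0.19,0,-0.10,0,0,0,1]'
python3 -c "
from h import *
arc(6,.0)"
```

```text
clock: 15.8
ee_pos: [0.6227, 0.0968, 0.2083]
ee_rot: [[0.993, -0.117, 0.004], [-0.117, -0.993, 0.003], [0.003, -0.003, -1.0]]
contact_force: [-1.2, 1.6, -9.3]
finger_gap: 0.025
clock 15.8 lean 0.4009 r 0.1718 x 0.067 dy 0.0005 F [-1.2  1.6 -9.3] gap 0.025 rot err [-0.02 -0.02 -0.  ]
-0.21,-0.00,-0.08,0,0,0,1,
-0.22,-0.00,-0.07,0,0,0,1,
-0.22,-0.00,-0.05,0,0,0,1,
-0.23,-0.00,-0.04,0,0,0,1,
-0.23,-0.00,-0.02,0,0,0,1,
-0.23,0.00,-0.01,0,0,0,1,
```

```bash
python3 -m pendant '[-0.21,0,-0.08,0,0,0,1,-0.22,0,-0.07,0,0,0,1,-0.22,0,-0.05,0,0,0,1,-0.23,0,-0.03,0,0,0,1]'
python3 - <<'E'
from h import *
th=lean()
a=arm.grab_frame("scene");b=arm.grab_frame("side")
for q in ("knob","hinge_mid"):
    u=[arm.tip_of(q,p) for p in (a,b)]
    print(q,[(np.round(x[0]["uv"]),round(x[0]["score"],2)) if x else None for x in u])
    if all(u): print(tri([a,b],[u[0][0]["uv"],u[1][0]["uv"]]))
arc(3,0)
E
```

```text
clock: 16.2
ee_pos: [0.575, 0.1029, 0.2209]
ee_rot: [[0.993, -0.117, 0.004], [-0.117, -0.993, 0.004], [0.003, -0.004, -1.0]]
contact_force: [0.9, 0.1, 0.1]
finger_gap: 0.0004
clock 16.2 lean 0.111 r 0.1718 x 0.019 dy 0.001 F [0.9 0.1 0.1] gap 0.0004 rot err [-0.03 -0.02 -0.  ]
knob [(array([266., 223.]), 0.62), (array([266., 270.]), 0.62)]
(array([ 0.50797825,  0.12092812, -0.14745684]), [66.9, 66.9])
hinge_mid [(array([254., 215.]), 0.7), (array([268., 202.]), 0.62)]
(array([0.556515  , 0.10050418, 0.06924045]), [0.5, 0.5])
clock 16.5 lean 0.1159 r 0.1713 x 0.0198 dy 0.0008 F [ 0.9  0.8 -0.6] gap -0.0001 rot err [-0.03 -0.01 -0.01]
-0.13,0.00,-0.01,0,0,0,1,
-0.13,0.00,-0.01,0,0,0,1,
-0.13,0.00,-0.00,0,0,0,1,
```

The gap is 0, so the knob slipped out. I need to see where the shield went.

```bash
python3 - <<'E'
from h import *
a=arm.grab_frame("side");b=arm.grab_frame("scene")
crop=lambda p,u,v: cv2.resize(p["image"][v-75:v+75,u-75:u+75,::-1],(400,400),interpolation=2)
cv2.imwrite("pics/e.png",np.hstack([crop(b,254,215),crop(a,275,195)]))
E
```

```text
(no output)
```

View pics/e.png

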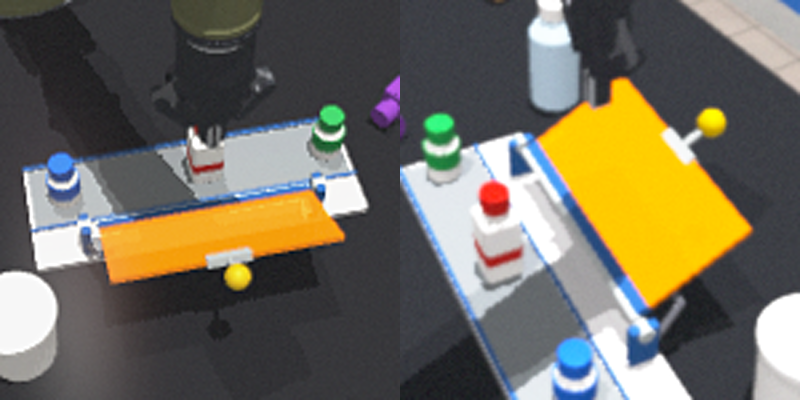

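The shield fell back on its rear stop, and the bottle, jars, tub and wash bottle are all untouched. Before regripping, I'll check where the ball sat between the pads.

```bash
python3 - <<'E'
from h import *
np.set_printoptions(precision=4,suppress=True)
w=arm.grab_frame("wrist");save(w,"w7.png")
M=np.array(w["mount"]);f,cx,cy=K(w)
def p(X):
    c=M[:3,:3].T@(np.array(X)-M[:3,3]); r=np.hypot(c[0],c[1]); th=np.arctan2(r,c[2]); return cx+f*th*c[0]/r, cy+f*th*c[1]/r
for z in (-.025,-.02,-.015,-.01,-.005,0,.005,.01): print(z,[ (x,np.round(p([x,0,z]))) for x in (-.01,-.005,0,.005,.01)])
print("padcorners",[(x,z,np.round(p([x,.0125,z]))) for x in(-.011,.011) for z in (.011,-.008,-.027)])
F=dict(image=None)
u=arm.tip_of("knob",w); print([ (x["uv"],x["score"]) for x in u])
s=arm.state()
a=arm.grab_frame("scene");b=arm.grab_frame("side")
ua,ub=arm.tip_of("knob",a),arm.tip_of("knob",b)
print(ua[:2],ub[:2])
for p_,n in((a,"a"),(b,"b")):
    h=cv2.cvtColor(p_["image"],cv2.COLOR_RGB2HSV); m=((h[...,0]>24)&(h[...,0]<34)&(h[...,1]>150)&(h[...,2]>70)).astype(np.uint8)
    k,_,st,c=cv2.connectedComponentsWithStats(m); i=1+st[1:,4].argmax(); print(n,st[i],c[i],"proj model",proj(p_,[.7042,.0867,.1437])); 
    if n=="a": A=c[i]
    else: print(tri([a,b],[A,c[i]]))
E
```

```text
-0.025 [(-0.01, array([260., 300.])), (-0.005, array([260., 291.])), (0, array([261., 281.])), (0.005, array([261., 272.])), (0.01, array([261., 261.]))]
-0.02 [(-0.01, array([260., 294.])), (-0.005, array([260., 285.])), (0, array([260., 275.])), (0.005, array([261., 266.])), (0.01, array([261., 255.]))]
-0.015 [(-0.01, array([260., 287.])), (-0.005, array([260., 279.])), (0, array([260., 269.])), (0.005, array([260., 260.])), (0.01, array([261., 250.]))]
-0.01 [(-0.01, array([260., 282.])), (-0.005, array([260., 273.])), (0, array([260., 264.])), (0.005, array([260., 255.])), (0.01, array([260., 245.]))]
-0.005 [(-0.01, array([260., 276.])), (-0.005, array([260., 268.])), (0, array([260., 259.])), (0.005, array([260., 250.])), (0.01, array([260., 240.]))]
0 [(-0.01, array([260., 271.])), (-0.005, array([260., 263.])), (0, array([260., 254.])), (0.005, array([260., 245.])), (0.01, array([260., 236.]))]
0.005 [(-0.01, array([260., 266.])), (-0.005, array([260., 258.])), (0, array([260., 249.])), (0.005, array([260., 241.])), (0.01, array([260., 232.]))]
0.01 [(-0.01, array([260., 261.])), (-0.005, array([260., 253.])), (0, array([260., 245.])), (0.005, array([260., 237.])), (0.01, array([260., 228.]))]
padcorners [(-0.011, 0.011, array([283., 262.])), (-0.011, -0.008, array([286., 281.])), (-0.011, -0.027, array([289., 304.])), (0.011, 0.011, array([284., 225.])), (0.011, -0.008, array([288., 241.])), (0.011, -0.027, array([292., 261.]))]
[([262.5, 26.2], 0.96)]
[{'uv': [273.3, 242.3], 'score': 0.74}] [{'uv': [314.8, 167.2], 'score': 0.63}]
a [265 239   8   7  42] [268.     242.2857] proj model [np.float64(267.97112793956245), np.float64(243.36773531711546)]
b [312 161  10   9  58] [316.7069 164.4828] proj model [np.float64(317.40159378772967), np.float64(164.62213265546944)]
(array([0.7019, 0.0874, 0.145 ]), [0.3, 0.3])
```

The ball was well centred in the pads. The radial force on the tool grew from −2 to −9 N because the rows drift upward, and that pulled the ball out. I'll regrip deeper and correct for force along the arc.

```bash
python3 -m pendant '[0.3,0,-0.05,0,0,0,0,0.5,0.03,0,0,0,0,0,0.6,0.03,0.05,0,0,0,0,0.6,0.03,0.05,0,0,0,0,0.5,0.03,0.1,0,0,0,0,0.2,0.03,0.1,0,0,0,0]'
python3 - <<'E'
from h import *
plan([([.704,.087,.128],tool(-RY,-RZ),6)],0)
E
```

```text
clock: 17.5
ee_pos: [0.7112, 0.08, 0.2068]
ee_rot: [[0.993, -0.115, -0.0], [-0.115, -0.993, 0.004], [-0.001, -0.004, -1.0]]
contact_force: [-0.5, -1.0, 0.0]
finger_gap: 0.0848
-0.03,-0.02,0.26,-0.01,0,0,0,
-0.03,-0.02,0.26,-0.01,0,0,0,
-0.03,-0.02,0.26,-0.01,0,0,0,
-0.03,-0.02,0.26,-0.01,0,0,0,
-0.03,-0.02,0.26,-0.01,0,0,0,
-0.03,-0.02,0.26,-0.01,0,0,0,
# [-0.2  0.   0.1]
```

```bash
python3 -m pendant '[-0.04,-0.03,0.28,0,0,0,0,-0.03,-0.03,0.28,0,0,0,0,-0.03,-0.03,0.28,0,0,0,0,-0.03,-0.02,0.28,0,0,0,0,-0.03,-0.02,0.28,0,0,0,0.2,-0.02,-0.02,0.24,0,0,0,0.4]'; python3 -c "
from h import *
plan([([.704,.087,.128],tool(-RY,-RZ),1)],0)"
```

```text
clock: 18.1
ee_pos: [0.7023, 0.088, 0.1206]
ee_rot: [[0.993, -0.116, -0.001], [-0.116, -0.993, 0.004], [-0.002, -0.004, -1.0]]
contact_force: [-0.0, -0.5, -0.6]
finger_gap: 0.0591
0.04,0.02,-0.15,-0.03,0.01,0,0,
# [-0.2  0.1  0. ]
```

```bash
python3 -m pendant '[0.03,0.01,-0.08,0,0,0,0.6,0,0,0.01,0,0,0,1,0,0,0.01,0,0,0,1,0,0,0.01,0,0,0,1,0,0,0.01,0,0,0,1]'; python3 -c "
from h import *
s=arm.state();w=arm.grab_frame('wrist');print(arm.tip_of('knob',w)[:1])
arc(10,0.3)"
```

```text
clock: 18.6
ee_pos: [0.7023, 0.0868, 0.123]
ee_rot: [[0.993, -0.116, -0.004], [-0.116, -0.993, 0.003], [-0.004, -0.002, -1.0]]
contact_force: [-0.9, 0.1, 1.5]
finger_gap: 0.0256
[{'uv': [259.3, 269.5], 'score': 0.79}]
clock 18.7 lean 1.1113 r 0.1644 x 0.1473 dy -0.0001 F [-1.9 -0.8  2.4] gap 0.0253 rot err [-0.02  0.03  0.01]
-0.13,-0.00,-0.24,0,0,0,1,
-0.15,-0.00,-0.23,0,0,0,1,
-0.17,-0.00,-0.22,0,0,0,1,
-0.19,-0.00,-0.20,0,0,0,1,
-0.21,-0.00,-0.19,0,0,0,1,
-0.22,-0.00,-0.17,0,0,0,1,
-0.23,-0.00,-0.15,0,0,0,1,
-0.25,-0.00,-0.13,0,0,0,1,
-0.26,-0.00,-0.11,0,0,0,1,
-0.26,-0.00,-0.09,0,0,0,1,
```

```bash
python3 - <<'E'
from h import arm; s=arm.state(); p=[round(float(x),4) for x in s["ee_pos"]]; print(p)
t=open('h.py').read().replace("P0=np.array([.7042,.0867,.1357])",f"P0=np.array({p})"); open('h.py','w').write(t)
E
python3 -m pendant '[-0.11,0,-0.17,0,0,0,1,-0.12,0,-0.17,0,0,0,1]'
python3 -c "
from h import *
arc(9,0.3)"
```

```text
[0.7023, 0.0869, 0.123]
clock: 18.9
ee_pos: [0.6913, 0.0883, 0.14]
ee_rot: [[0.993, -0.116, -0.003], [-0.116, -0.993, 0.003], [-0.004, -0.002, -1.0]]
contact_force: [-0.1, 0.7, -3.7]
finger_gap: 0.0255
clock 18.9 lean 0.9321 r 0.172 x 0.1381 dy 0.0001 F [-0.1  0.7 -3.7] gap 0.0255 rot err [-0.02  0.03  0.01]
-0.15,-0.00,-0.19,0,0,0,1,
-0.16,-0.00,-0.18,0,0,0,1,
-0.18,-0.00,-0.17,0,0,0,1,
-0.19,-0.00,-0.15,0,0,0,1,
-0.20,-0.00,-0.14,0,0,0,1,
-0.21,-0.00,-0.12,0,0,0,1,
-0.22,-0.00,-0.11,0,0,0,1,
-0.22,-0.00,-0.09,0,0,0,1,
-0.23,-0.00,-0.08,0,0,0,1,
```

```bash
python3 -m pendant '[-0.15,0,-0.18,0,0,0,1,-0.17,0,-0.16,0,0,0,1,-0.18,0,-0.15,0,0,0,1,-0.19,0,-0.13,0,0,0,1]'
python3 -c "
from h import *
arc(6,0.25)"
```

```text
clock: 19.3
ee_pos: [0.6573, 0.0926, 0.1767]
ee_rot: [[0.993, -0.117, 0.005], [-0.117, -0.993, 0.004], [0.005, -0.005, -1.0]]
contact_force: [2.8, 0.6, -1.0]
finger_gap: 0.0255
clock 19.3 lean 0.6406 r 0.1737 x 0.1038 dy 0.0004 F [ 2.8  0.6 -1. ] gap 0.0255 rot err [-0.03 -0.04 -0.  ]
-0.18,-0.00,-0.13,0,0,0,1,
-0.19,-0.00,-0.12,0,0,0,1,
-0.20,-0.00,-0.10,0,0,0,1,
-0.20,-0.00,-0.09,0,0,0,1,
-0.21,-0.00,-0.08,0,0,0,1,
-0.21,-0.00,-0.06,0,0,0,1,
```

```bash
python3 -m pendant '[-0.19,0,-0.11,0,0,0,1,-0.2,0,-0.09,0,0,0,1,-0.21,0,-0.08,0,0,0,1]'
python3 -c "
from h import *
arc(4,0.2)"
```

```text
clock: 19.6
ee_pos: [0.6268, 0.0964, 0.1945]
ee_rot: [[0.993, -0.117, 0.012], [-0.117, -0.993, 0.005], [0.012, -0.006, -1.0]]
contact_force: [3.0, 1.1, 3.8]
finger_gap: 0.0254
clock 19.6 lean 0.4353 r 0.1733 x 0.0731 dy 0.0006 F [3.  1.1 3.8] gap 0.0254 rot err [-0.04 -0.08 -0.  ]
-0.18,-0.00,-0.08,0,0,0,1,
-0.19,-0.00,-0.07,0,0,0,1,
-0.19,-0.00,-0.06,0,0,0,1,
-0.20,-0.00,-0.05,0,0,0,1,
```

```bash
python3 -m pendant '[-0.18,0,-0.08,0,-0.03,0,1,-0.19,0,-0.07,0,-0.03,0,1,-0.19,0,-0.06,0,-0.03,0,1]'
python3 -c "
from h import *
arc(4,0.0)"
```

```text
clock: 19.9
ee_pos: [0.5951, 0.1004, 0.2056]
ee_rot: [[0.993, -0.116, -0.003], [-0.116, -0.993, 0.007], [-0.004, -0.006, -1.0]]
contact_force: [2.5, 0.3, -1.6]
finger_gap: 0.0252
clock 19.9 lean 0.2399 r 0.1732 x 0.0411 dy 0.0009 F [ 2.5  0.3 -1.6] gap 0.0252 rot err [-0.05  0.03  0.  ]
-0.20,-0.00,-0.04,0,0,0,1,
-0.20,-0.00,-0.03,0,0,0,1,
-0.21,-0.00,-0.02,0,0,0,1,
-0.21,-0.00,-0.01,0,0,0,1,
```

```bash
python3 -m pendant '[-0.19,0,-0.03,0,0,0,1,-0.19,0,-0.02,0,0,0,1]'
python3 -c "
from h import *
arc(2,0.0)"
```

```text
clock: 20.1
ee_pos: [0.575, 0.1029, 0.209]
ee_rot: [[0.993, -0.116, -0.002], [-0.116, -0.993, 0.007], [-0.003, -0.007, -1.0]]
contact_force: [1.1, 1.2, 2.8]
finger_gap: 0.0255
clock 20.1 lean 0.1212 r 0.1728 x 0.0209 dy 0.0011 F [1.1 1.2 2.8] gap 0.0255 rot err [-0.05  0.02  0.  ]
-0.21,-0.00,-0.02,0,0,0,1,
-0.21,-0.00,-0.01,0,0,0,1,
```

Still gripped. I'll cover the last 20 mm gently and check against the camera.

```bash
python3 -m pendant '[-0.15,0,-0.01,0,0,0,1,-0.12,0,-0.01,0,0,0,1,-0.07,0,0,0,0,0,1]'
python3 - <<'E'
from h import *
arc(2,0)
s=arm.state();a=arm.grab_frame("scene");b=arm.grab_frame("side")
crop=lambda p,u,v: cv2.resize(p["image"][v-75:v+75,u-75:u+75,::-1],(400,400),interpolation=2)
cv2.imwrite("pics/f.png",np.hstack([crop(a,254,200),crop(b,275,185)]))
H=np.array([.557,.111,.055])
for nm,p in(("scene",a),("side",b)):
    print(nm,"knob",[(np.round(x["uv"],1),round(x["score"],2)) for x in arm.tip_of("knob",p)[:2]],"hinge",[(np.round(x["uv"],1),round(x["score"],2)) for x in arm.tip_of("hinge_mid",p)[:1]],"pred hinge",np.round(proj(p,H),1),"knob",[(l,np.round(proj(p,H+.172*(np.sin(l)*RX+np.cos(l)*RZ)),1)) for l in(-.1,0,.1)])
    print("  sample",[(np.round(x["uv"],1),round(x["score"],2)) for x in arm.tip_of("sample",p)[:3]])
E
```

```text
clock: 20.4
ee_pos: [0.5551, 0.1054, 0.2101]
ee_rot: [[0.993, -0.116, -0.004], [-0.116, -0.993, 0.008], [-0.005, -0.007, -1.0]]
contact_force: [2.2, 1.0, 4.7]
finger_gap: 0.0254
clock 20.4 lean 0.0048 r 0.1727 x 0.0008 dy 0.0012 F [2.2 1.  4.7] gap 0.0254 rot err [-0.05  0.03  0.  ]
-0.01,-0.00,0.00,0,0,0,1,
-0.01,-0.00,0.00,0,0,0,1,
scene knob [(array([260.6, 179.5]), 0.63)] hinge [(array([254.8, 214.7]), 0.66)] pred hinge [256.9 216.6] knob [(-0.1, array([257. , 178.9])), (0, array([258.5, 183.3])), (0.1, array([259.9, 188.1]))]
  sample [(array([168.9, 199.6]), 0.94), (array([335.9, 168. ]), 0.79)]
side knob [(array([265.9, 155.4]), 0.59)] hinge [(array([268.3, 200.6]), 0.65)] pred hinge [265.7 203.4] knob [(-0.1, array([259.4, 155.5])), (0, array([265.9, 153.4])), (0.1, array([272.2, 151.7]))]
  sample [(array([189.5, 240.2]), 0.72), (array([252.4, 318.5]), 0.68), (array([236.5, 217.4]), 0.64)]
```

View pics/f.png

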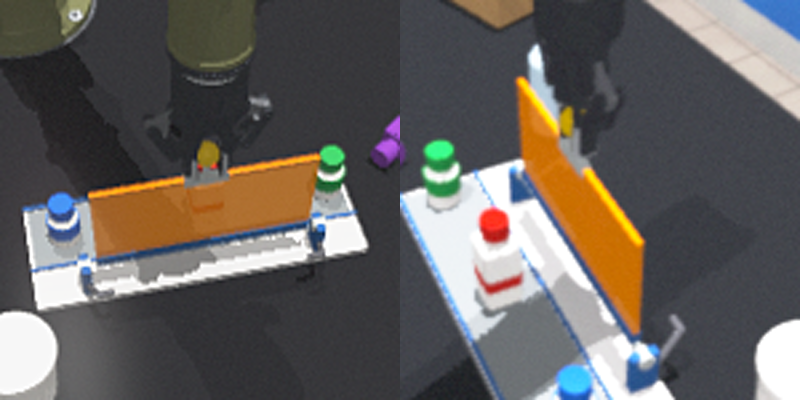

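Side view: the shield stands upright, its near edge running from (638,330) to (641,243) in the crop. The pads hold the yellow knob at (567,122). The bottle stands between the jars, clear of the shield. One last check of the lean, using the near edge.

```bash
python3 - <<'E'
from h import *
b=arm.grab_frame("side");H=np.array([.557,.111,.055])
for l in(-.06,-.03,0,.03,.06):
    f=lambda y,r:np.round(proj(b,H+y*RY+r*(np.sin(l)*RX+np.cos(l)*RZ)),1)
    print(l,"near edge r=.02",f(-.13,.02),"top",f(-.13,.138),"far top",f(.13,.138),"slope dx/dy",round(float(np.subtract(*[f(-.13,r)[0] for r in(.138,.02)])/np.subtract(*[f(-.13,r)[1] for r in(.138,.02)])),3))
h=cv2.cvtColor(b["image"],cv2.COLOR_RGB2HSV); m=(h[...,0]>8)&(h[...,0]<24)&(h[...,1]>150)&(h[...,2]>60)
pts=[(max(np.where(m[y,270:310])[0])+270,y) for y in range(196,240) if m[y,270:310].any()]
print(pts[0],pts[-1]); q=np.array([p for p in pts if 205<=p[1]<=228]); print("right edge dx/dy",np.polyfit(q[:,1],q[:,0],1))
lean()
E
```

```text
-0.06 near edge r=.02 [288.1 232. ] top [287.6 198.8] far top [242.2 137.4] slope dx/dy 0.015
-0.03 near edge r=.02 [288.4 231.9] top [289.2 198.1] far top [243.6 137. ] slope dx/dy -0.024
0 near edge r=.02 [288.6 231.8] top [290.9 197.6] far top [245.  136.6] slope dx/dy -0.067
0.03 near edge r=.02 [288.8 231.7] top [292.5 197. ] far top [246.4 136.2] slope dx/dy -0.107
0.06 near edge r=.02 [289.  231.7] top [294.1 196.5] far top [247.8 135.9] slope dx/dy -0.145
(np.int64(289), 196) (np.int64(288), 234)
right edge dx/dy [-5.95652174e-02  3.03020870e+02]
clock 20.85 lean 0.0125 r 0.1727 x 0.0022 dy 0.0012 F [2.7 0.6 4.3] gap 0.0252 rot err [-0.05  0.03  0.  ]
```

```bash
python3 - <<'E'
from h import *
for i in range(3): lean(); arm.grab_frame("side"); arm.grab_frame("side")
th=lean()
if abs(th)<.02: print(arm.close_job())
E
```

```text
clock 20.85 lean 0.0125 r 0.1727 x 0.0022 dy 0.0012 F [2.7 0.6 4.3] gap 0.0252 rot err [-0.05  0.03  0.  ]
clock 20.95 lean 0.0128 r 0.1727 x 0.0022 dy 0.0012 F [2.4 1.5 5.3] gap 0.0254 rot err [-0.05  0.03  0.  ]
clock 21.05 lean 0.0126 r 0.1727 x 0.0022 dy 0.0012 F [2.2 0.7 4.7] gap 0.0252 rot err [-0.05  0.03  0.  ]
clock 21.15 lean 0.0128 r 0.1727 x 0.0022 dy 0.0012 F [1.2 0.2 5.1] gap 0.0255 rot err [-0.05  0.03  0.  ]
the job is handed in; nothing more can be done
None
```

The bottle stands upright in the lane between the two jars, released, and I handed the job in at 21.2 s with the gripper still holding the shield's knob at the balance point.

**Slips on the way:**
- My first pinch on the bottle was about 17 mm too high, so I regripped before lifting.
- On the first swing the knob slipped out near a lean of 0.1–0.4 rad, and the shield fell back onto its rear stop, away from the bottles. I regripped deeper and swung it up again with force checks along the arc.

**Last checks:**
- **Lean:** the arm's position gives about +0.013 rad and was steady over the last 0.3 s. The shield's edge in the side camera gives about −0.005 rad. They differ by about 0.02 rad, and both are close to upright.
- **Grip:** the finger opening was 25 mm on the 28 mm ball, as when first gripped. The force on the tool was about 5 N.
- **Forces:** setting the bottle down peaked at about 59 N at the wrist, below the 120 N limit. I took the contact to be the bottle on the lane floor.
- **Other items:** in the last pictures the bottle and both jars were standing, and the tub and wash bottle looked unmoved. I judged this by eye and did not measure it. In that last check the detector did not clearly pick out the bottle in the scene view, so I went by the side picture.

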